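Seat the dough paddle on the food processor and hold it down

TASK

Pick up the two-armed dough paddle, turn it so that the slot in its hub lines up with the two fins of the food processor's drive shaft, and slide it down over the shaft into the bowl until it sits on the spring collar. Then push the collar all the way down and finish while still holding the paddle and pressing it there: do not let go. Leave everything else on the bench where it stands.

Things in the scene. Friction and masses are not known exactly. Their poses are not given: they have to be found in the camera images.
- paddle_mid (a point): Dough paddle (loose, white plastic, about 160 g, upright at the start): point on its axis half-way up, 62.5 mm above its underside and below its top. z up, x along its two arms. Arms 22 mm high at the bottom reach 58 mm out along +x and -x, tips hooked sideways, 28 mm off the axis. Hub 36 mm (x) by 32 mm (y) up to 79 mm. Same after a half turn.
- paddle_grip (a point): Middle of the paddle's flat finger grip, on its axis, 105 mm above its underside. The grip is 40 mm along the paddle's x and 22 mm thick along y, from 79 to 125 mm above the underside: pinch it across its thickness.
- paddle_bore (a point): Mouth of the hub's keyed bore, on the axis at the paddle's underside. The bore runs 75 mm up: a 16 mm square in the centre plus a slot 7 mm wide along the paddle's x (in line with the arms), out to 13.5 mm either side of the axis.
- shaft_tip (a point): Top of the processor's upright steel drive shaft, on its axis in the middle of the bowl, 160 mm above the bench. z up, x along its two fins. Shaft 14 mm thick, tip tapers over 10 mm. The fins, opposite each other, 5 mm thick, rounded on top, reach 11.5 mm either side along x and end 22 mm below the tip. It turns only stiffly (0.25 N m). A paddle out of line stands on the fins.
- collar (a joint): Round grey spring collar (40 mm diameter) about the foot of the shaft, on which the hub comes to rest; its top is 55 mm below the shaft's tip at 0 and moves straight down as the value (m) grows. 0 = up, 0.010 = stop, fully pressed. 8 N starts to move it, 13 N brings it to the stop; the paddle's weight alone does not move it.
- processor: Food processor, fixed: white base 200 x 200 mm, 85 mm high, controls on its -x side, with an open clear bowl on it (180 mm outside diameter, rim 165 mm above the bench, inside radius about 80 mm) whose handle sticks out to 127 mm on +y. Origin: centre of its underside, on the shaft's axis; z up.
- disc: Bystander: another attachment, a round white disc foot (108 mm diameter, 8 mm thick) with a 30 mm stem and a round knob, 112 mm high, no arms. Origin at the centre of its underside.
- jar: Bystander: glass jar, 64 mm diameter, 100 mm high, origin at the centre of its underside.
- can: Bystander: food can, 74 mm diameter, 110 mm high, origin at the centre of its underside.
- mug: Bystander: white mug, 80 mm diameter, 90 mm high, origin at the centre of its underside.
- ramekin: Bystander: small white bowl, 90 mm diameter, 45 mm high, origin at the centre of its underside.
- spoon: Bystander: spoon with a wooden handle, lying on the bench along its x.
- paddle: The same dough paddle; origin at the centre of its underside, axes as for its middle.

How it is judged (in metres and radians):
On the way, in this order (a step that is already met when the one before it is completed fails the run):
1. the paddle is lifted clear of the bench in the gripper (height (world z) of paddle_mid above 0.1 m and contact force between the fingers and paddle above 1 N), for 0.2 s.
2. the paddle is on the shaft with its slot over the fins (horizontal distance between paddle_mid and shaft_tip below 0.004 m and angle between the x axis of paddle_mid and the x axis of shaft_tip, either way round below 0.2 rad and angle between paddle_mid's own z axis and vertical below 0.1 rad and z of paddle_mid in the frame of shaft_tip below 0.034 m), for 0.1 s.
At the end, for the whole second after the job is handed in: The paddle is at rest, upright (0.1 rad), centred on the shaft (4 mm), slot along the fins (0.2 rad), the collar pressed down more than 7 of its 10 mm, and the fingers still grip the paddle (over 4 N, grasp point at most 12 mm above its top, so not just pushing on top) (horizontal distance between paddle_mid and shaft_tip below 0.004 m and angle between the x axis of paddle_mid and the x axis of shaft_tip, either way round below 0.2 rad and angle between paddle_mid's own z axis and vertical below 0.1 rad and z of paddle_mid in the frame of shaft_tip below 0.001 m and value of joint collar above 0.007 m and contact force between the fingers and paddle above 4 N and z of the grasp point in the frame of paddle_mid below 0.075 m and linear speed of paddle below 0.02 m/s); the arm keeps its last pose, push and grip.
It fails at once if another thing on the bench is moved by more than 30 mm (distance of any of disc, jar, can, mug, ramekin, spoon from where it was at the start of the episode above 0.03 m).
It also fails if it takes over 51 s, if anything falls off the work surface, if the arm or the gripper's body presses on something with over 40 N, if the wrist force passes 120 N, or if a joint passes its speed limit or range.

ROBOT

A 7-joint arm with a two-finger parallel gripper is mounted at the origin on the work surface. World frame = base frame: x ahead of the robot, y to its left, z up, the work surface at z = 0. Lengths are in m, angles in degrees, forces in N, time in s.
With the tool pointing down it reaches from about 0.35 to 0.9 m from the base axis. Payload 19.9 kg.
Tool frame: the origin (TCP) lies at the very end of the fingers, on their centre line; the grasp point (between the pads) lies arm.grip_point_offset behind it (arm.grip_point_offset is the distance from the TCP to the grasp point, in m); z points along the fingers, x is the direction in which the jaws open and shut, and the axes are right-handed (so a half turn about z gives the same grasp; the last joint's range is limited). The gripper opens to 94 mm and grips with 3 to 60 N. Pads are 16 mm wide; open, the fingers measure 119 mm over their backs; the gripper's body (75 mm by 177 mm) begins 78 mm behind the grasp point.
Start: joints at [-69.013, 23.915, -0.59, 92.452, 0.269, 63.638, -3.037], TCP at [0.248, 0.574, 0.205] pointing down, gripper open.
Joint ranges: [-161.28, 161.28], [-22.2, 115.67], [-73.04, 71.86], [3.21, 147.25], [-68.34, 248.33], [10.77, 114.83], [-161.83, 161.83]. Speed limits (degrees/s): [108.29, 108.29, 136.94, 136.94, 172.46, 172.46, 172.46].

INTERFACE

Orientations are given as a 3x3 rotation matrix whose columns are the frame's x, y, z axes.
In Python, from workcell import arm, camera, camera_model gives the robot as it stands. The module is installed in compiled form; this text tells all that it offers.
- The arm moves only by the tool play_rows, never from a script. Its arguments are lists of equal length, an entry for each row: "gripper": the opening, from 0 (shut) to 1 (fully open); "offset": the shift along the tool's x, y, z in cm, a list of three; "turn": the turn about the tool's z in degrees. In form: {"gripper": [gripper, ...], "offset": [[x, y, z], ...], "turn": [turn, ...]}. A call has 1 to 10 rows; each row shifts and turns the pose as measured when the row begins, along the tool's axes as they then stand; what a row does not reach is not made up. A row lasts 1/8 s, in which the tool goes at most 62.5 mm and 10.7 degrees, less where a joint would pass 70% of its speed; a pose out of reach is approached as far as the arm can. A call is refused whole if a number of a shift passes 6.25 or a number of a turn 10.7, either way. A call with a gripper value outside its range is refused whole. The fingers move at their own pace and stop on an object; "newtons" is the grip in N (left out, the last holds). Time passes only in rows, so rows that do not move let the fingers close. It gives the time, the measured TCP pose, the force and the opening at its end, in the units of the state.
- arm.get_state(): the state, without advancing time (a new reading comes with each control period).
- camera(name): name is "scene" or "top" or "wrist"; returns the picture (480x640x3 uint8, blue, green, red); there is no depth.
- camera_model(name): a dict with "fx", "fy", "cx", "cy" (pixels), "view" (4x4, takes a point from world to camera coordinates). Camera axes: x right, y up, looking along -z (the intrinsics and any distortion apply to the point x, -y, -z); pixel columns grow to the right and rows downward; lengths in m; the calibration is good to about 2 mm. A picture is of the moment at which its call begins: read the wrist's pose just before it. camera_model takes no time and is no camera call; for the wrist camera it gives the pose at the moment of the call.
- arm.hand_in(): hands the job in, once; it reports no verdict.
The state is a dict: "time_s": time; "joint_positions": joint angles; "joint_velocities": joint speeds; "tau": joint torques, N m; "ee_pos": TCP position; "ee_rot": TCP orientation; "force": force on the tool from outside, world axes, zero at the start; "moment": the same for the moment, N m; "width": finger opening in m.
Only numpy, scipy, OpenCV 4.12 (cv2) and the standard library are available. Lean on these libraries where they do the work, as an engineer would, in place of code of your own. Each camera call takes 0.05 s, during which the arm holds its last target.

## Working session

There is one attempt and no reset: what is moved stays moved. The work goes in short steps, Python scripts to look and compute and a tool call to move; the robot and the scene stay as the last step left them, time stands still between calls to the robot, and variables do not carry over. Pictures are saved under pics/ and viewed, and the job is handed in when it is done.

Besides the shell and the picture viewer there is one more tool, called after ">>>" as name(argument=value, ...), one argument or row to a line, values as JSON. play_rows: Moves the arm, as the interface text tells. Its arguments: {"type":"object","properties":{"gripper":{"type":"array","items":{"type":"number"}},"offset":{"type":"array","items":{"type":"array","items":{"type":"number"}}},"turn":{"type":"array","items":{"type":"number"}},"newtons":{"type":"number"}},"required":["gripper","offset","turn"]}

```bash
mkdir -p pics; python3 - <<'E'
from workcell import arm,camera,camera_model
import cv2,numpy as np
s=arm.get_state()
for k in ("time_s","ee_pos","ee_rot","force","width"): print(k,s[k])
print(arm.grip_point_offset)
for n in ("scene","top","wrist"):
    m=camera_model(n); print(n,{k:(np.round(v,4).tolist()) for k,v in m.items()})
    cv2.imwrite(f"pics/{n}0.png",camera(n))
E
```

```text
time_s 0.0
ee_pos [0.2477461  0.57339196 0.20483374]
ee_rot [[ 3.96618853e-01  9.17983296e-01 -3.91650843e-04]
 [ 9.17982587e-01 -3.96619035e-01 -1.14514621e-03]
 [-1.20656127e-03  9.46579216e-05 -9.99999268e-01]]
force [0.24977501 0.15722859 0.03421722]
width 0.09411235449753566
0.0188
scene {'fx': 513.0332, 'fy': 513.0332, 'cx': 313.8276, 'cy': 236.4152, 'view': [[0.4425, 0.8966, -0.0175, -0.2244], [-0.4798, 0.2533, 0.84, 0.1986], [0.7576, -0.3633, 0.5423, -1.6288], [0.0, 0.0, 0.0, 1.0]]}
top {'fx': 546.2646, 'fy': 546.2646, 'cx': 317.0403, 'cy': 250.442, 'view': [[0.0216, -0.9995, 0.0226, -0.0647], [0.9976, 0.0231, 0.0646, -0.5962], [-0.0651, 0.0212, 0.9977, -1.14], [0.0, 0.0, 0.0, 1.0]]}
wrist {'fx': 424.8945, 'fy': 424.8945, 'cx': 325.562, 'cy': 238.865, 'view': [[0.397, 0.9178, -0.0015, -0.6239], [-0.8817, 0.3809, -0.2785, 0.0299], [-0.2551, 0.1119, 0.9604, -0.3932], [0.0, 0.0, 0.0, 1.0]]}
```

View pics/scene0.png

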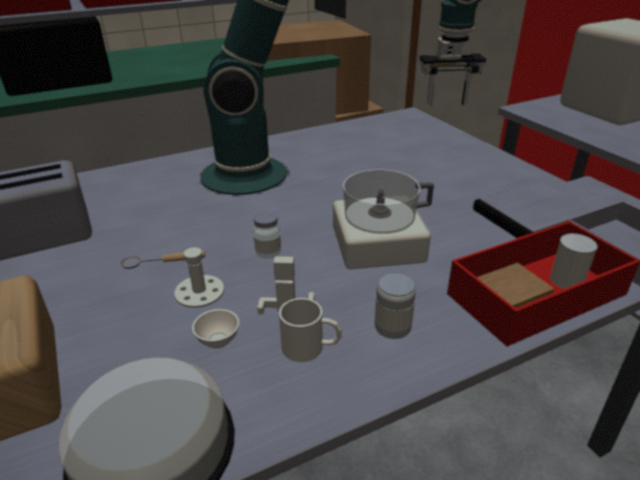

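View pics/top0.png

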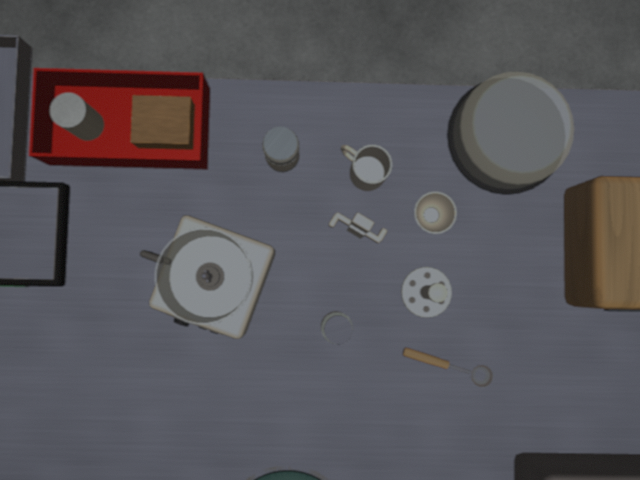

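View pics/wrist0.png

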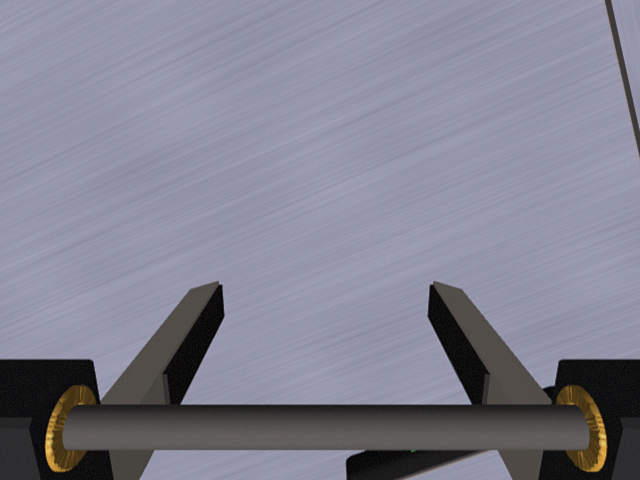

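The top view shows the paddle at about (360,225), with arm ends near (335,222) and (383,237). The shaft is at about (209,275). The mug (370,165) and the ramekin (435,213) stand nearby. I'll zoom in.

```bash
python3 - <<'E'
import cv2,numpy as np
t=cv2.imread("pics/top0.png")
a=cv2.resize(t[195:255,320:400],None,fx=7,fy=7,interpolation=cv2.INTER_CUBIC)
b=cv2.resize(t[250:300,180:240],None,fx=7,fy=7,interpolation=cv2.INTER_CUBIC)
a=np.clip(a*1.3,0,255).astype('u1'); b=np.clip(b*1.8,0,255).astype('u1')
cv2.imwrite("pics/za.png",a); cv2.imwrite("pics/zb.png",b)
s=cv2.imread("pics/scene0.png")
cv2.imwrite("pics/zc.png",cv2.resize(s[240:330,240:340],None,fx=6,fy=6,interpolation=cv2.INTER_CUBIC))
E
```

```text
(no output)
```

View pics/za.png

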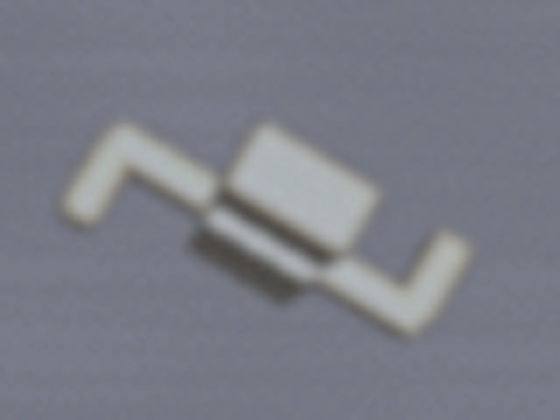

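View pics/zb.png

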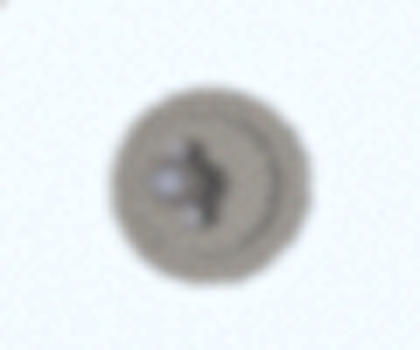

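View pics/zc.png

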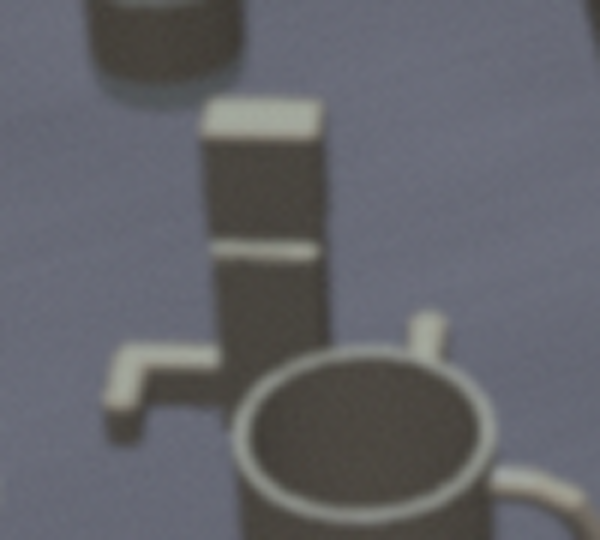

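```bash
cat > h.py <<'E'
import numpy as np
from workcell import arm,camera,camera_model
import cv2
def ray(m,uv,z):
    V=np.array(m["view"]);R=V[:3,:3];c=-R.T@V[:3,3]
    d=R.T@np.array([(uv[0]-m["cx"])/m["fx"],-(uv[1]-m["cy"])/m["fy"],-1.])
    return c+d*(z-c[2])/d[2]
def proj(m,p):
    V=np.array(m["view"]);q=V[:3,:3]@np.array(p)+V[:3,3]
    return m["cx"]+m["fx"]*q[0]/-q[2],m["cy"]-m["fy"]*q[1]/-q[2]
def axis(a): return (a+90)%180-90
E
python3 - <<'E'
from h import *
m=camera_model("top")
f=lambda p,o:((p[0]+.5)/7-.5+o[0],(p[1]+.5)/7-.5+o[1])
P=[ray(m,f(p,(320,195)),.125) for p in [(267,125),(380,190),(342,255),(222,190)]]
c=np.mean(P,0);print("paddle top",c)
for i in range(4):
    d=P[(i+1)%4]-P[i];print(np.hypot(*d[:2]),axis(np.degrees(np.arctan2(d[1],d[0]))))
A=[ray(m,f(p,(320,195)),.022) for p in [(127,122),(412,335),(82,225),(460,232)]]
for p in A: print("arm",p)
print((A[0]+A[1])/2,(A[2]+A[3])/2)
print("tip",ray(m,f((167,183),(180,250)),.16),"collar",ray(m,f((211,184),(180,250)),.1))
F=[ray(m,f(p,(180,250)),.138) for p in [(178,150),(192,215)]];d=F[0]-F[1];print(F,np.hypot(*d[:2]),np.degrees(np.arctan2(d[1],d[0])))
V=np.array(camera_model("wrist")["view"]);s=arm.get_state();R=np.array(s["ee_rot"]);cw=-V[:3,:3].T@V[:3,3]
print("cam in tool",R.T@(cw-s["ee_pos"]),R.T@V[:3,:3].T)
E
```

```text
paddle top [ 0.64857502 -0.13676804  0.125     ]
0.03615682219975135 61.27841227967343
0.021047539123230343 -29.246920499614134
0.03780281885788251 62.77041578555381
0.022106498811619933 -33.46003655002181
arm [ 0.68047077 -0.09358051  0.022     ]
arm [ 0.61746108 -0.18151554  0.022     ]
arm [ 0.64862943 -0.08049988  0.022     ]
arm [ 0.64926444 -0.1957178   0.022     ]
[ 0.64896593 -0.13754802  0.022     ] [ 0.64894694 -0.13810884  0.022     ]
tip [0.53659213 0.16107037 0.16      ] collar [0.53744481 0.15986425 0.1       ]
[array([0.54588778, 0.16248343, 0.138     ]), array([0.52842099, 0.15810562, 0.138     ])] 0.018007051179117668 14.070536194321328
cam in tool [-0.00039327 -0.08054087 -0.18021443] [[ 9.99999842e-01  3.47971201e-04  4.40911901e-04]
 [ 4.56986134e-04 -9.60446365e-01 -2.78464668e-01]
 [ 3.26574548e-04  2.78464825e-01 -9.60446373e-01]]
```

>>> play_rows(
  gripper=[1,1,1,1,1,1,1,1,1,1],
  offset=[
    [-2.65,4.3,-0.3],
    [-2.65,4.3,-0.3],
    [-2.65,4.3,-0.3],
    [-2.65,4.3,-0.3],
    [-2.65,4.3,-0.3],
    [-2.65,4.3,-0.3],
    [-2.65,4.3,0],
    [-2.65,4.3,0],
    [-2.65,4.3,0],
    [-2.65,4.3,0],
  ],
  turn=[0,0,0,0,0,0,0,0,0,0],
)

```text
time_s: 1.4
ee_pos: [0.5435, 0.1495, 0.2222]
ee_rot: [[0.39, 0.921, -0.002], [0.921, -0.39, -0.002], [-0.002, -0.001, -1.0]]
force: [-0.3, 1.1, -0.4]
width: 0.0942
```

>>> play_rows(
  gripper=[1,1],
  offset=[
    [-1.2,0,0],
    [0,0,0],
  ],
  turn=[0,0],
)

```text
time_s: 1.65
ee_pos: [0.5398, 0.1347, 0.2217]
ee_rot: [[0.395, 0.919, -0.003], [0.919, -0.395, -0.003], [-0.004, -0.001, -1.0]]
force: [0.0, -0.0, -0.0]
width: 0.0941
```

```bash
python3 - <<'E'
from h import *
import json
s=arm.get_state();print(s["ee_pos"],s["joint_velocities"])
m=camera_model("wrist");i=camera("wrist");cv2.imwrite("pics/w1.png",i)
json.dump({k:np.array(v).tolist() for k,v in m.items()},open("w1.json","w"))
print(proj(m,[.537,.16,.16]))
E
```

```text
[0.5397796  0.13474468 0.22170787] [ 0.33225793  0.93669376  0.00802419 -1.10397185 -0.14459169 -0.07400398
  0.18613034]
(np.float64(364.25739445491), np.float64(235.5592411649059))
```

View pics/w1.png

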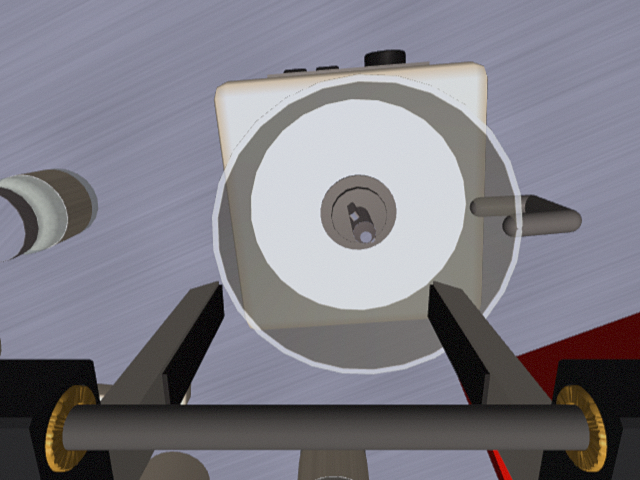

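The tip is at about (366,237) and a fin at about (353,216). Zooming in.

```bash
python3 - <<'E'
import cv2,numpy as np
t=cv2.imread("pics/w1.png")
b=cv2.resize(t[165:255,310:410],None,fx=6,fy=6,interpolation=cv2.INTER_CUBIC)
cv2.imwrite("pics/zw1.png",np.clip(b*1.6,0,255).astype('u1'))
E
```

```text
(no output)
```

View pics/zw1.png

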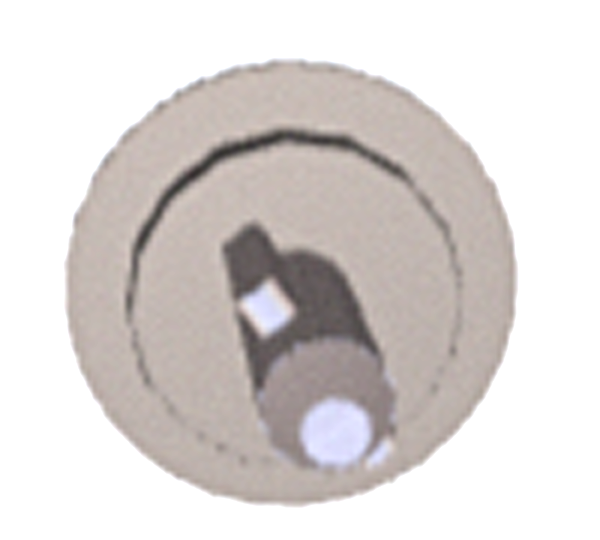

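```bash
python3 - <<'E'
from h import *
import json
m=json.load(open("w1.json"))
f=lambda p:((p[0]+.5)/6-.5+310,(p[1]+.5)/6-.5+165)
t=ray(m,f((337,432)),.16);print("tip",t)
for z in (.135,.138):
    a=ray(m,f((267,307)),z);b=ray(m,f((382,452)),z);print(z,a,b,(a+b)/2)
    d=b-a;print(np.hypot(*d[:2]),np.degrees(np.arctan2(d[1],d[0])))
    d=t-a;print(np.degrees(np.arctan2(d[1],d[0])))
    for p,q in (((238,305),(262,333)),((272,280),(296,312)),((224,240),(258,222))):
        d=ray(m,f(q),z)-ray(m,f(p),z);print("edge",np.degrees(np.arctan2(d[1],d[0])))
print("collar",ray(m,f((291,283)),.102))
E
```

```text
tip [0.5379324  0.16057714 0.16      ]
0.135 [0.52944296 0.15822287 0.135     ] [0.54938949 0.16361397 0.135     ] [0.53941622 0.16091842 0.135     ]
0.020662230903496438 15.124390347702665
15.499605112740484
edge 17.16240928267191
edge 13.711696453342459
edge 95.23327823584003
0.138 [0.52873152 0.15831777 0.138     ] [0.54845397 0.16364831 0.138     ] [0.53859274 0.16098304 0.138     ]
0.020430108549973913 15.124390347702642
13.796529897898264
edge 17.16240928267199
edge 13.711696453342327
edge 95.23327823584052
collar [0.5356692  0.16094845 0.102     ]
```

>>> play_rows(
  gripper=[1,1,1,1,1,1,1,1,1,1],
  offset=[
    [-4.1,4.1,0],
    [-4.1,4.1,0],
    [-4.1,4.1,0],
    [-4.1,4.1,0],
    [-4.1,4.1,0],
    [0,0,0],
    [0,0,0],
    [0,0,0],
    [0,0,0],
    [0,0,0],
  ],
  turn=[0,0,0,0,0,10.5,10.5,10.5,10.5,10.5],
)

```text
time_s: 2.95
ee_pos: [0.654, -0.1224, 0.2205]
ee_rot: [[0.969, 0.247, -0.003], [0.247, -0.969, 0.004], [-0.002, -0.004, -1.0]]
force: [0.3, 0.4, -0.4]
width: 0.0941
```

>>> play_rows(
  gripper=[1,1,1,1,1,1],
  offset=[
    [0,0,0],
    [0,0,0],
    [0,0,0],
    [0,0,0],
    [0,0,0],
    [0,0,0],
  ],
  turn=[10.5,10.5,10.5,10.5,0,0],
)

```text
time_s: 3.7
ee_pos: [0.6557, -0.1105, 0.2191]
ee_rot: [[0.882, -0.472, -0.005], [-0.472, -0.882, 0.008], [-0.008, -0.005, -1.0]]
force: [0.6, 0.0, 0.2]
width: 0.0939
```

```bash
python3 - <<'E'
from h import *
import json
s=arm.get_state();R=np.array(s["ee_rot"]);print(s["ee_pos"],np.degrees(np.arctan2(R[1,0],R[0,0])),s["joint_positions"],s["joint_velocities"])
m=camera_model("wrist");i=camera("wrist");cv2.imwrite("pics/w2.png",i)
json.dump({k:np.array(v).tolist() for k,v in m.items()},open("w2.json","w"))
print(proj(m,[.6488,-.1373,.125]))
E
```

```text
[ 0.65567711 -0.11050712  0.21910563] -28.133642794678263 [-19.96698692  32.54687847  40.41652825  86.07297481 -22.18172727
  69.884212    -4.30418669] [-0.46318347 -0.03846829 -0.49805702  0.07809963  0.09266199 -0.07170347
 -0.38422132]
(np.float64(335.0432787429428), np.float64(278.72988474694273))
```

View pics/w2.png

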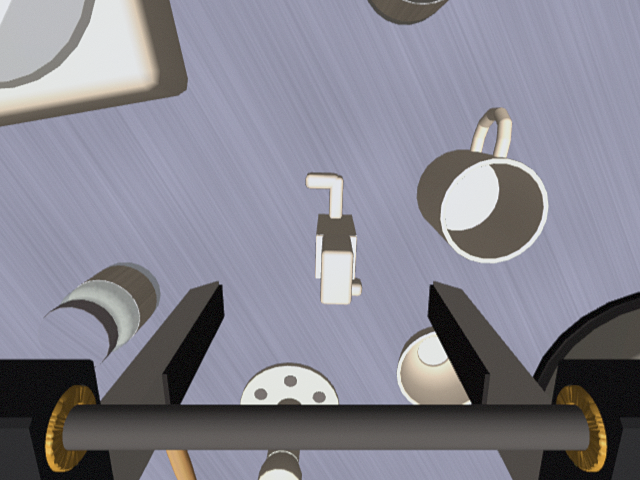

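```bash
python3 - <<'E'
import cv2,numpy as np
t=cv2.imread("pics/w2.png")
b=cv2.resize(t[160:310,280:400],None,fx=5,fy=5,interpolation=cv2.INTER_CUBIC)
cv2.imwrite("pics/zw2.png",b[:,:])
E
```

```text
(no output)
```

View pics/zw2.png

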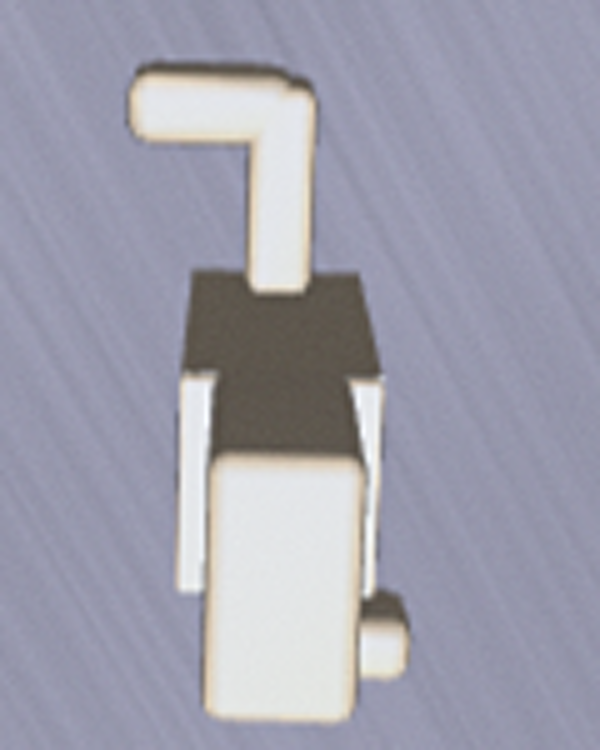

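```bash
python3 - <<'E'
from h import *
import json
m=json.load(open("w2.json"))
f=lambda p:((p[0]+.5)/5-.5+280,(p[1]+.5)/5-.5+160)
P=[ray(m,f(p),.125) for p in [(212,455),(365,457),(356,721),(205,718)]]
c=np.mean(P,0);print(c)
for i in range(4):
    d=P[(i+1)%4]-P[i];print(np.hypot(*d[:2]),axis(np.degrees(np.arctan2(d[1],d[0]))))
s=arm.get_state();R=np.array(s["ee_rot"]);p=s["ee_pos"]
d=c-p;print("delta tool",R.T@d)
tgt=np.array([*c[:2],.086]);print(R.T@(tgt-p))
E
```

```text
[ 0.65005649 -0.13704813  0.125     ]
0.02073254780937623 -28.807506576458877
0.03889501558611111 60.97910098331957
0.021221706740737808 -29.19899384468971
0.03875492294173379 60.25584186453088
delta tool [0.00825797 0.02648688 0.09395504]
[0.00856145 0.02667142 0.13295342]
```

>>> play_rows(
  gripper=[1,1,1],
  offset=[
    [0.86,2.67,2],
    [0,0,2],
    [0,0,0],
  ],
  turn=[1,0,0],
)

```text
time_s: 4.12
ee_pos: [0.6509, -0.137, 0.178]
ee_rot: [[0.877, -0.48, -0.004], [-0.48, -0.877, 0.009], [-0.008, -0.006, -1.0]]
force: [0.3, 0.3, 0.1]
width: 0.0939
```

```bash
python3 - <<'E'
from h import *
s=arm.get_state();R=np.array(s["ee_rot"]);print(s["ee_pos"],np.degrees(np.arctan2(R[1,0],R[0,0])),R[:,2],s["joint_positions"])
print(R.T@(np.array([.6498,-.137,.086])-s["ee_pos"]))
E
```

```text
[ 0.65089484 -0.13697363  0.17798295] -28.683990215541062 [-0.00391615  0.00904953 -0.99995138] [-17.12655124  34.6863786   39.51996124  88.46556438 -23.87015013
  65.80383122  -1.23807898]
[-0.00023223  0.001106    0.09198252]
```

>>> play_rows(
  gripper=[1,1,1,1,0.1,0.1,0,0],
  offset=[
    [0,0.1,3],
    [0,0,3],
    [0,0,3],
    [0,0,0.2],
    [0,0,0],
    [0,0,0],
    [0,0,0],
    [0,0,0],
  ],
  turn=[0,0,0,0,0,0,0,0],
  newtons=50,
)

```text
time_s: 5.12
ee_pos: [0.6549, -0.1343, 0.0913]
ee_rot: [[0.882, -0.472, 0.005], [-0.472, -0.882, 0.01], [-0.0, -0.011, -1.0]]
force: [0.7, -0.0, 0.5]
width: 0.0576
```

```bash
python3 - <<'E'
from h import *
s=arm.get_state();R=np.array(s["ee_rot"]);print(s["ee_pos"],R[:,2],s["joint_positions"],s["joint_velocities"],s["width"])
print(R.T@(np.array([.6502,-.137,.086])-s["ee_pos"]))
cv2.imwrite("pics/w3.png",camera("wrist"))
s=arm.get_state();print(s["time_s"],s["ee_pos"],s["width"])
E
```

```text
[ 0.65488064 -0.13426234  0.09126988] [ 0.00508208  0.00977422 -0.99993932] [-15.39076723  39.85092177  36.37151638  92.09829664 -27.67353003
  57.08754632   1.80346944] [-0.06930067 -0.32406756  0.16879636 -0.07603957 -0.05330528  0.15147177
 -0.03505612] 0.05757717243586696
[-0.00283603  0.00467907  0.00521901]
5.175 [ 0.65490633 -0.13425998  0.09123261] 0.05339695850384541
```

View pics/w3.png

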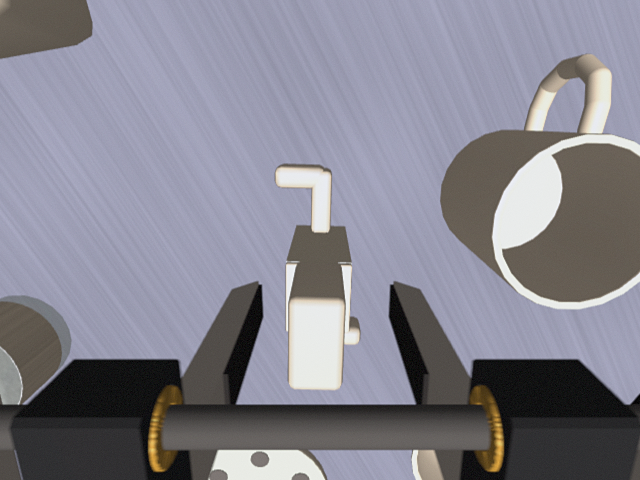

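>>> play_rows(
  gripper=[0.5,0.5,0.5],
  offset=[
    [-0.28,0.47,0.5],
    [0,0,0],
    [0,0,0],
  ],
  turn=[1,0,0],
)

```text
time_s: 5.55
ee_pos: [0.6497, -0.1374, 0.0858]
ee_rot: [[0.873, -0.488, 0.005], [-0.488, -0.873, 0.01], [-0.0, -0.011, -1.0]]
force: [0.1, 0.2, -0.4]
width: 0.0468
```

```bash
cat > st.py <<'E'
from h import *
import sys
s=arm.get_state();R=np.array(s["ee_rot"]);print(s["time_s"],np.round(s["ee_pos"],4),"yaw %.2f"%np.degrees(np.arctan2(R[1,0],R[0,0])),np.round(R[:,2],4),np.round(s["joint_positions"],1),np.round(s["joint_velocities"],2),s["width"],np.round(s["force"],1),np.round(s["moment"],2))
if len(sys.argv)>3: print("tool delta cm",100*R.T@(np.array(list(map(float,sys.argv[1:4])))-s["ee_pos"]))
E
python3 st.py .6502 -.137 .086
```

```text
5.55 [ 0.6497 -0.1374  0.0858] yaw -29.23 [ 0.0049  0.0097 -0.9999] [-15.3  39.9  36.5  93.  -28.   56.3   1.5] [ 0.1   0.26  0.15  0.39 -0.03 -0.02 -0.05] 0.04679780279348527 [ 0.1  0.2 -0.4] [-0.14  0.11  0.02]
tool delta cm [ 0.02542858 -0.06182818 -0.0197256 ]
```

>>> play_rows(
  gripper=[0,0,0,0,0],
  offset=[
    [0,0,0],
    [0,0,0],
    [0,0,0],
    [0,0,0],
    [0,0,0],
  ],
  turn=[0,0,0,0,0],
  newtons=50,
)

```text
time_s: 6.18
ee_pos: [0.6498, -0.1373, 0.0858]
ee_rot: [[0.873, -0.488, 0.005], [-0.488, -0.873, 0.01], [-0.001, -0.011, -1.0]]
force: [0.9, -0.2, -1.0]
width: 0.0216
```

```bash
python3 st.py
```

```text
6.175 [ 0.6498 -0.1373  0.0858] yaw -29.21 [ 0.0048  0.0097 -0.9999] [-15.3  39.9  36.5  93.  -28.   56.3   1.5] [ 0.03  0.03  0.01 -0.04  0.09  0.07  0.01] 0.021586166033328944 [ 0.9 -0.2 -1. ] [-0.07  0.11  0.04]
```

>>> play_rows(
  gripper=[0,0,0,0,0,0,0],
  offset=[
    [0,0,-2],
    [0,0,-4],
    [0,0,-5],
    [0,0,-5],
    [0,0,-4],
    [0,0,0],
    [0,0,0],
  ],
  turn=[0,0,0,0,0,0,0],
)

```text
time_s: 7.05
ee_pos: [0.6476, -0.1403, 0.2993]
ee_rot: [[0.872, -0.49, 0.007], [-0.49, -0.872, 0.009], [0.002, -0.011, -1.0]]
force: [-0.4, 0.3, -2.8]
width: 0.0219
```

```bash
python3 st.py .5378 .1607 .3; python3 -c "
from h import *
cv2.imwrite('pics/w4.png',camera('wrist'))"
```

```text
7.05 [ 0.6476 -0.1403  0.2993] yaw -29.32 [ 0.0073  0.0088 -0.9999] [-18.6  28.8  42.7  81.1 -20.2  77.4  -4.4] [ 0.03 -1.09  0.41 -1.13  0.38  0.78 -0.22] 0.021865553896200252 [-0.4  0.3 -2.8] [-0.03  0.11 -0.  ]
tool delta cm [-24.31144519 -20.86508635   0.10869087]
```

View pics/w4.png

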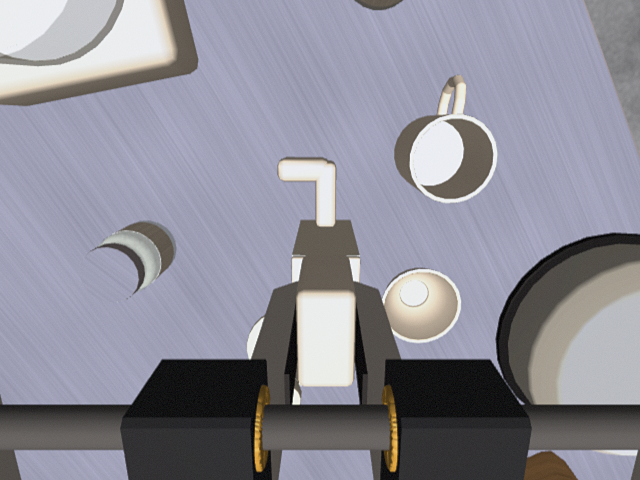

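>>> play_rows(
  gripper=[0,0,0,0,0,0,0,0,0],
  offset=[
    [-1.8,-1.5,0],
    [-3.5,-3,0],
    [-3.5,-3,0],
    [-3.5,-3,0],
    [-3.5,-3,0],
    [-3.5,-3,0],
    [-3,-2.5,0],
    [-1,-1,0],
    [0,0,0],
  ],
  turn=[0,0,0,0,0,0,0,0,0],
)

```text
time_s: 8.22
ee_pos: [0.5353, 0.1559, 0.2934]
ee_rot: [[0.871, -0.491, -0.005], [-0.491, -0.871, 0.004], [-0.006, -0.001, -1.0]]
force: [0.3, 0.4, -1.8]
width: 0.0217
```

>>> play_rows(
  gripper=[0,0,0,0,0,0,0,0,0],
  offset=[
    [0,0,0],
    [0,0,0],
    [0,0,0],
    [0,0,0],
    [0,0,0],
    [0,0,0],
    [0,0,0],
    [0,0,0],
    [0,0,0],
  ],
  turn=[5,7,7,7,7,7,5,0,0],
)

```text
time_s: 9.35
ee_pos: [0.539, 0.1402, 0.2917]
ee_rot: [[0.229, -0.973, -0.006], [-0.974, -0.229, -0.002], [0.001, 0.007, -1.0]]
force: [-0.2, 0.8, -1.0]
width: 0.0217
```

```bash
python3 st.py .5378 .1607 .3; python3 - <<'E'
from h import *
import json
m=camera_model("wrist");s=arm.get_state()
json.dump({**{k:np.array(v).tolist() for k,v in m.items()},"p":np.array(s["ee_pos"]).tolist(),"R":np.array(s["ee_rot"]).tolist()},open("w5.json","w"))
i=camera('wrist');cv2.imwrite('pics/w5.png',i)
cv2.imwrite('pics/zw5.png',cv2.resize(i[140:400,240:420],None,fx=3,fy=3,interpolation=cv2.INTER_CUBIC)[:600,:] if 0 else cv2.resize(i[150:400,240:420],None,fx=2.4,fy=2.4,interpolation=cv2.INTER_CUBIC))
cv2.imwrite('pics/t5.png',camera('top'))
E
```

```text
9.35 [0.539  0.1402 0.2917] yaw -76.78 [-0.0064 -0.0021 -1.    ] [-57.4  17.5  49.5  97.  -13.8  72.3 -81.6] [ 0.62  0.13  0.08 -0.    0.2  -0.04  0.12] 0.021689528516431477 [-0.2  0.8 -1. ] [-0.    0.19  0.  ]
tool delta cm [-2.02037714 -0.34879041 -0.8291182 ]
```

View pics/w5.png

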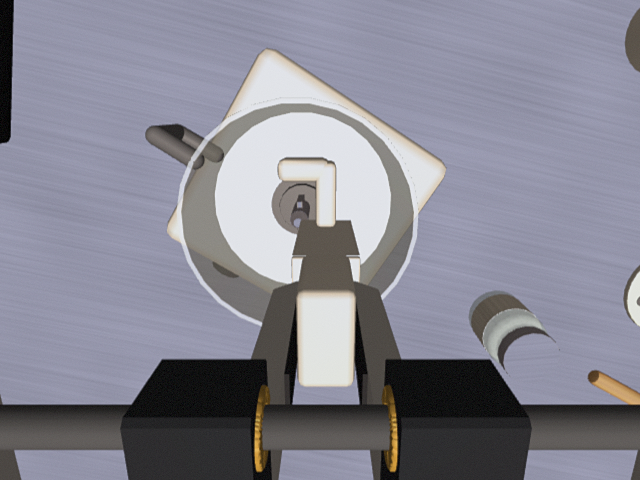

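```bash
python3 - <<'E'
import cv2
i=cv2.imread('pics/w5.png')
cv2.imwrite('pics/za5.png',cv2.resize(i[280:400,280:370],None,fx=5,fy=5,interpolation=cv2.INTER_CUBIC))
import numpy as np
cv2.imwrite('pics/zb5.png',np.clip(1.4*cv2.resize(i[150:270,260:370],None,fx=5,fy=5,interpolation=cv2.INTER_CUBIC),0,255).astype('u1'))
E
```

```text
(no output)
```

View pics/za5.png

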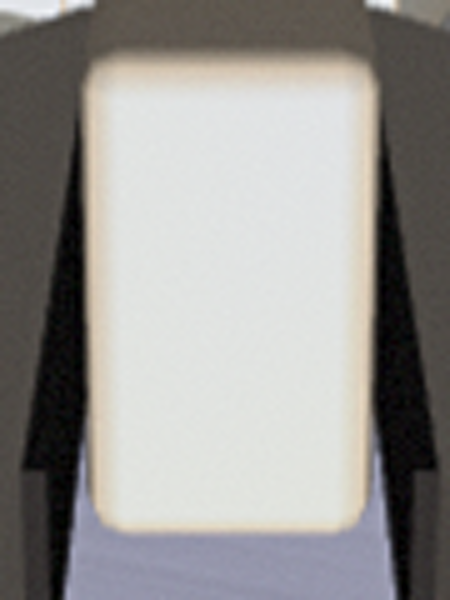

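View pics/zb5.png

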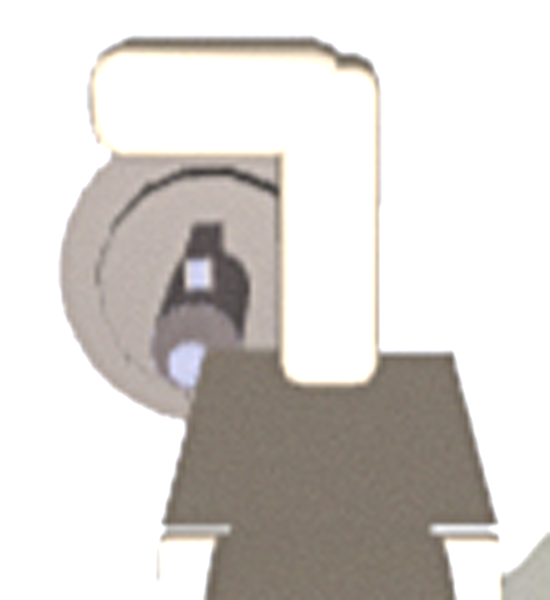

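```bash
python3 - <<'E'
from h import *
import json
m=json.load(open("w5.json"));R=np.array(m["R"]);p=np.array(m["p"])
fa=lambda q:((q[0]+.5)/5-.5+280,(q[1]+.5)/5-.5+280)
fb=lambda q:((q[0]+.5)/5-.5+260,(q[1]+.5)/5-.5+150)
def T(uv,z): return R.T@(ray(m,uv,p[2]+z)-p)*1000
a=T(fa((230,53)),.039);b=T(fa((231,532)),.039);print("grip mm tool",a,b,(a+b)/2)
l=T(fa((86,290)),.039);r=T(fa((374,290)),.039);print(l,r,(l+r)/2)
# arm far end, top z .022 -> -.064 below tcp
print("arm end/edges",T(fb((345,60)),-.064),T(fb((281,250)),-.064),T(fb((378,250)),-.064),T(fb((283,350)),-.064),T(fb((378,350)),-.064))
print("hook",T(fb((92,100)),-.064))
t=ray(m,fb((188,364)),.16);c=ray(m,fb((199,273)),.138);print("tip",t,c)
for z in(.137,.138):
  for e in(((185,258),(185,290)),((212,258),(212,290))):
    d=ray(m,fb(e[0]),z)-ray(m,fb(e[1]),z);print(np.degrees(np.arctan2(d[1],d[0])))
d=c-t;print(np.hypot(*d[:2]),np.degrees(np.arctan2(d[1],d[0])))
print("collar",ray(m,fb((192,287)),.105))
E
```

```text
grip mm tool [  0.78668757 -21.50691141 -39.14510581] [  0.84908513  18.38590895 -38.87666491] [  0.81788635  -1.56050123 -39.01088536]
[ -9.90073111  -2.49686645 -39.02378945] [ 11.46199368  -2.47522678 -39.01048149] [  0.78063129  -2.48604662 -39.01713547]
arm end/edges [  2.56060147 -56.52699455  63.6227197 ] [ -4.85520315 -34.63624443  63.76543347] [  6.4391591  -34.62939981  63.77243839] [ -4.70220733 -22.65173182  63.8461606 ] [  6.51188109 -22.64432831  63.85311983]
hook [-26.29792623 -52.02489106  63.63522945]
tip [0.53742868 0.16091612 0.16      ] [0.54668856 0.16251934 0.138     ]
12.082660591246153
12.289891277041047
12.082660591246247
12.289891277040907
0.009397650262322059 9.822562102654045
collar [0.53673364 0.16358387 0.105     ]
```

>>> play_rows(
  gripper=[0,0,0,0],
  offset=[
    [0,2.5,0],
    [0,1,0],
    [0,0,0],
    [0,0,0],
  ],
  turn=[-2,0,0,0],
)

```text
time_s: 9.95
ee_pos: [0.5049, 0.1321, 0.2923]
ee_rot: [[0.265, -0.964, -0.006], [-0.964, -0.265, -0.002], [0.0, 0.006, -1.0]]
force: [-0.3, -0.4, -1.9]
width: 0.0217
```

```bash
python3 st.py .5378 .1607 .3; python3 - <<'E'
from h import *
import json
m=camera_model("wrist");s=arm.get_state()
json.dump({**{k:np.array(v).tolist() for k,v in m.items()},"p":np.array(s["ee_pos"]).tolist(),"R":np.array(s["ee_rot"]).tolist()},open("w6.json","w"))
i=camera('wrist');cv2.imwrite('pics/w6.png',i)
u,v=map(int,proj(m,[.5375,.161,.145]));print(u,v)
u-=40;v-=40;print(u,v)
cv2.imwrite('pics/zw6.png',np.clip(1.4*cv2.resize(i[v:v+75,u:u+80],None,fx=8,fy=8,interpolation=cv2.INTER_CUBIC),0,255).astype('u1'))
E
```

```text
9.95 [0.5049 0.1321 0.2923] yaw -74.66 [-0.0056 -0.0016 -1.    ] [-60.8  12.3  50.1 101.7  -9.9  70.9 -82.7] [ 0.11 -0.09 -0.08 -0.09 -0.   -0.01 -0.02] 0.02174065987555994 [-0.3 -0.4 -1.9] [ 0.    0.14 -0.04]
tool delta cm [-1.88759333 -3.92005452 -0.79588409]
299 172
259 132
```

View pics/zw6.png

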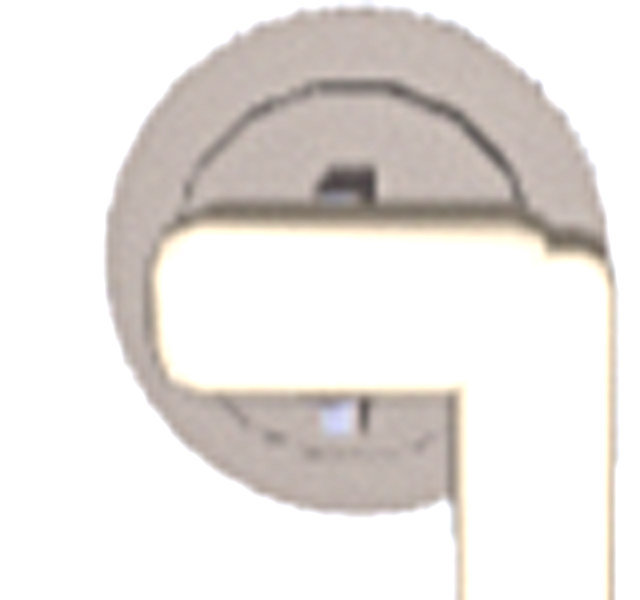

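```bash
python3 - <<'E'
from h import *
import json
m=json.load(open("w6.json"));R=np.array(m["R"]);p=np.array(m["p"])
f=lambda q:((q[0]+.5)/8-.5+259,(q[1]+.5)/8-.5+132)
for xa,xb in((317,320),(355,352),(336,336)):
    d=ray(m,f((xa,198)),.138)-ray(m,f((xb,420)),.138);print(np.hypot(*d[:2]),np.degrees(np.arctan2(d[1],d[0])))
a=ray(m,f((336,190)),.138);b=ray(m,f((336,428)),.138);print((a+b)/2)
# paddle arm centre line in tool
for q in((461,500),(612,500)): print(R.T@(ray(m,f(q),p[2]-.064)-p)*1000)
E
```

```text
0.021608198599155137 15.054686578597586
0.021617025253624505 13.666713310280777
0.021611026537958454 14.360562157776167
[0.53820746 0.16057412 0.138     ]
[ -4.58083807 -37.87142178  63.78200233]
[  6.36838707 -37.86567643  63.78270164]
```

```bash
cat > go.py <<'E'
from h import *
import sys
off=np.array([.0007,-.0006,.086])
s=arm.get_state();R=np.array(s["ee_rot"]);p=np.array(s["ee_pos"])
mouth=p+R@off
yaw=np.degrees(np.arctan2(R[1,0],R[0,0]))
tg=np.array([.5378,.1607,float(sys.argv[1])])
print("t",s["time_s"],"mouth",np.round(mouth,4),"delta tool cm",np.round(100*R.T@(tg-mouth),2),"turn",round(yaw+75.5,2),"zax",np.round(R[:,2],4),"F",np.round(s["force"],1),"M",np.round(s["moment"],2),"w",round(s["width"],4),"j",np.round(s["joint_positions"],0), "v",np.abs(s["joint_velocities"]).max().round(2))
E
python3 go.py .195
```

```text
t 10.0 mouth [0.5052 0.1313 0.2062] delta tool cm [-1.97 -3.92  1.1 ] turn 0.84 zax [-0.0056 -0.0019 -1.    ] F [-0.2  0.5 -1.5] M [-0.03  0.07  0.01] w 0.0217 j [-61.  12.  50. 102. -10.  71. -83.] v 0.16
```

>>> play_rows(
  gripper=[0,0,0,0,0],
  offset=[
    [-0.6,-1.3,0],
    [-0.8,-1.6,0.5],
    [-0.5,-1,0.5],
    [0,0,0],
    [0,0,0],
  ],
  turn=[0.8,0,0,0,0],
)

```text
time_s: 10.62
ee_pos: [0.5412, 0.1628, 0.2808]
ee_rot: [[0.249, -0.968, -0.006], [-0.968, -0.249, -0.003], [0.002, 0.006, -1.0]]
force: [0.2, -0.0, -0.6]
width: 0.0218
```

```bash
python3 go.py .170
```

```text
t 10.625 mouth [0.5414 0.162  0.1948] delta tool cm [0.03 0.37 2.48] turn -0.07 zax [-0.0057 -0.0035 -1.    ] F [ 0.2 -0.  -0.6] M [-0.01  0.11 -0.06] w 0.0218 j [-58.  19.  49.  97. -15.  71. -82.] v 0.56
```

>>> play_rows(
  gripper=[0,0,0,0],
  offset=[
    [0,0.37,1],
    [0,0,1],
    [0,0,0],
    [0,0,0],
  ],
  turn=[0,0,0,0],
)

```text
time_s: 11.12
ee_pos: [0.5365, 0.1612, 0.2597]
ee_rot: [[0.249, -0.969, -0.006], [-0.969, -0.249, -0.002], [0.001, 0.006, -1.0]]
force: [-0.2, 0.0, -1.3]
width: 0.0217
```

```bash
python3 go.py .155; python3 - <<'E'
from h import *
cv2.imwrite('pics/s7.png',camera('scene')[110:290,300:470].repeat(3,0).repeat(3,1))
cv2.imwrite('pics/w7.png',camera('wrist'))
E
```

```text
t 11.125 mouth [0.5368 0.1605 0.1737] delta tool cm [ 0.   -0.12  1.87] turn -0.1 zax [-0.0059 -0.0025 -1.    ] F [-0.2  0.  -1.3] M [-0.04  0.14  0.01] w 0.0217 j [-58.  19.  48.  99. -15.  69. -81.] v 0.4
```

View pics/s7.png

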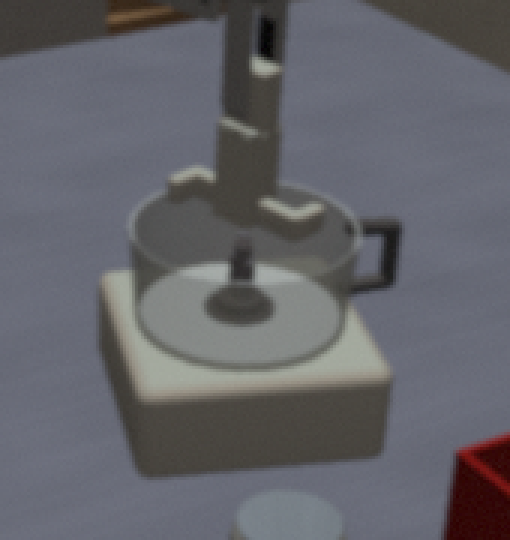

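View pics/w7.png

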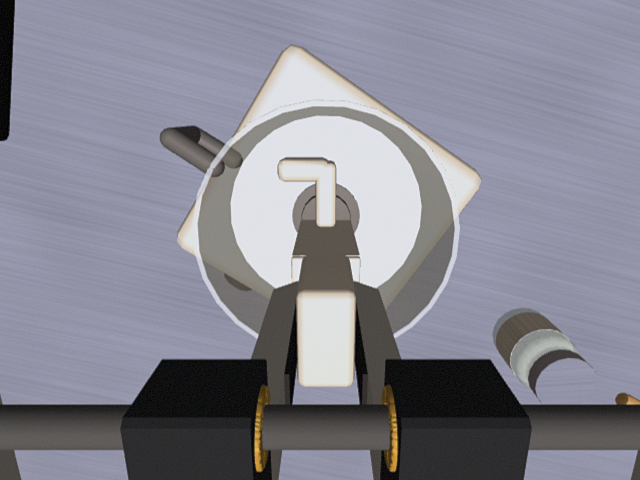

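>>> play_rows(
  gripper=[0,0,0,0,0],
  offset=[
    [0,-0.12,0.5],
    [0,0,0.5],
    [0,0,0.5],
    [0,0,0.4],
    [0,0,0],
  ],
  turn=[0,0,0,0,0],
)

```text
time_s: 11.85
ee_pos: [0.5377, 0.1616, 0.2393]
ee_rot: [[0.249, -0.969, -0.006], [-0.969, -0.249, -0.003], [0.001, 0.006, -1.0]]
force: [-0.2, -1.0, -1.7]
width: 0.0216
```

```bash
python3 go.py .142
```

```text
t 11.85 mouth [0.538  0.1608 0.1533] delta tool cm [0.01 0.01 1.13] turn -0.1 zax [-0.0058 -0.0026 -1.    ] F [-0.2 -1.  -1.7] M [-0.09  0.16 -0.01] w 0.0216 j [-57.  21.  48. 100. -17.  67. -80.] v 0.22
```

The mouth is about 7 mm below the tip with no jam. I'll continue onto the fins, whose tops are at 0.138.

>>> play_rows(
  gripper=[0,0,0,0,0,0],
  offset=[
    [0,0,0.5],
    [0,0,0.5],
    [0,0,0.4],
    [0,0,0.4],
    [0,0,0.4],
    [0,0,0],
  ],
  turn=[0,0,0,0,0,0],
)

```text
time_s: 12.6
ee_pos: [0.5376, 0.1616, 0.2158]
ee_rot: [[0.249, -0.969, -0.006], [-0.969, -0.249, -0.003], [0.001, 0.006, -1.0]]
force: [0.2, -0.5, -1.2]
width: 0.0217
```

```bash
python3 go.py .105
```

```text
t 12.6 mouth [0.5379 0.1608 0.1298] delta tool cm [ 0.01 -0.01  2.48] turn -0.09 zax [-0.0058 -0.0025 -1.    ] F [ 0.2 -0.5 -1.2] M [-0.04  0.18  0.03] w 0.0217 j [-57.  22.  47. 102. -18.  64. -79.] v 0.3
```

>>> play_rows(
  gripper=[0,0,0,0,0,0],
  offset=[
    [0,0,0.5],
    [0,0,0.5],
    [0,0,0.5],
    [0,0,0.4],
    [0,0,0.3],
    [0,0,0],
  ],
  turn=[0,0,0,0,0,0],
  newtons=58,
)

```text
time_s: 13.35
ee_pos: [0.5375, 0.1615, 0.1922]
ee_rot: [[0.249, -0.969, -0.006], [-0.969, -0.249, -0.003], [0.001, 0.006, -1.0]]
force: [0.2, 0.3, -1.3]
width: 0.0219
```

```bash
python3 go.py .095
```

```text
t 13.35 mouth [0.5378 0.1607 0.1062] delta tool cm [ 0.   -0.01  1.12] turn -0.1 zax [-0.0058 -0.0026 -1.    ] F [ 0.2  0.3 -1.3] M [-0.06  0.07 -0.06] w 0.0219 j [-56.  24.  46. 103. -19.  61. -78.] v 0.13
```

Just above the collar. Now pressing gently.

>>> play_rows(
  gripper=[0,0,0,0],
  offset=[
    [0,0,0.3],
    [0,0,0.3],
    [0,0,0.3],
    [0,0,0.3],
  ],
  turn=[0,0,0,0],
)

```text
time_s: 13.85
ee_pos: [0.538, 0.1615, 0.1816]
ee_rot: [[0.249, -0.969, -0.005], [-0.969, -0.249, -0.001], [-0.0, 0.005, -1.0]]
force: [-4.3, -0.3, 9.8]
width: 0.0217
```

```bash
python3 go.py .095
```

```text
t 13.85 mouth [0.5383 0.1608 0.0956] delta tool cm [-0.    0.05  0.06] turn -0.1 zax [-0.0048 -0.001  -1.    ] F [-4.3 -0.3  9.8] M [-0.33  1.48  0.01] w 0.0217 j [-55.  24.  46. 104. -20.  60. -78.] v 2.22
```

>>> play_rows(
  gripper=[0,0,0],
  offset=[
    [0,0,0.3],
    [0,0,0.4],
    [0,0,0.5],
  ],
  turn=[0,0,0],
)

```text
time_s: 14.22
ee_pos: [0.5433, 0.1625, 0.1791]
ee_rot: [[0.248, -0.969, 0.006], [-0.969, -0.248, 0.008], [-0.006, -0.007, -1.0]]
force: [-13.2, -1.4, 68.1]
width: 0.0221
```

```bash
python3 go.py .095
```

```text
t 14.225 mouth [0.5446 0.1626 0.0931] delta tool cm [ 0.02  0.7  -0.2 ] turn -0.12 zax [ 0.0058  0.0076 -1.    ] F [-13.2  -1.4  68.1] M [-0.49  3.66 -0.05] w 0.0221 j [-55.  25.  45. 104. -21.  59. -77.] v 3.18
```

>>> play_rows(
  gripper=[0],
  offset=[
    [0,0.4,0],
  ],
  turn=[0],
)

```text
time_s: 14.35
ee_pos: [0.5418, 0.162, 0.1812]
ee_rot: [[0.248, -0.969, 0.011], [-0.969, -0.248, 0.01], [-0.007, -0.013, -1.0]]
force: [7.6, 2.2, 10.0]
width: 0.0221
```

```bash
python3 go.py .095
```

```text
t 14.35 mouth [0.5435 0.1623 0.0952] delta tool cm [0.01 0.59 0.02] turn -0.13 zax [ 0.0112  0.0098 -0.9999] F [ 7.6  2.2 10. ] M [ 0.7  -2.53 -0.02] w 0.0221 j [-55.  24.  46. 104. -20.  59. -77.] v 5.14
```

>>> play_rows(
  gripper=[0,0],
  offset=[
    [0,0,0],
    [0,0,0],
  ],
  turn=[0,0],
)

```text
time_s: 14.6
ee_pos: [0.5427, 0.1621, 0.1832]
ee_rot: [[0.248, -0.969, 0.013], [-0.969, -0.248, 0.012], [-0.008, -0.016, -1.0]]
force: [-5.6, -1.1, 9.0]
width: 0.0219
```

```bash
python3 go.py .095;python3 - <<'E'
from h import *
cv2.imwrite('pics/w8.png',camera('wrist'))
cv2.imwrite('pics/s8.png',camera('scene')[110:290,300:470].repeat(3,0).repeat(3,1))
E
```

```text
t 14.6 mouth [0.5446 0.1626 0.0972] delta tool cm [0.02 0.71 0.21] turn -0.13 zax [ 0.0135  0.0118 -0.9998] F [-5.6 -1.1  9. ] M [-0.53  1.98 -0.01] w 0.0219 j [-55.  24.  46. 104. -20.  59. -77.] v 0.49
```

View pics/w8.png

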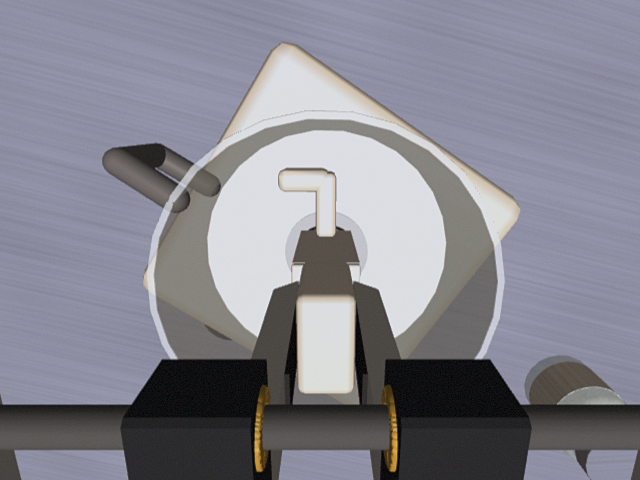

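View pics/s8.png

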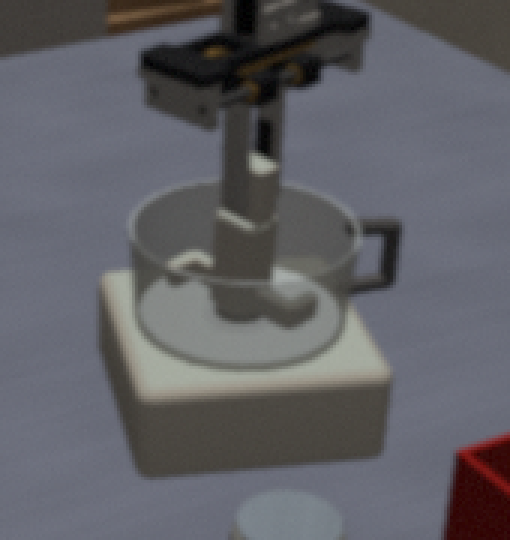

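>>> play_rows(
  gripper=[0,0],
  offset=[
    [0,0.2,0.3],
    [0,0.1,0.2],
  ],
  turn=[0,0],
  newtons=60,
)

```text
time_s: 14.95
ee_pos: [0.5419, 0.1618, 0.1799]
ee_rot: [[0.248, -0.969, 0.018], [-0.969, -0.248, 0.014], [-0.009, -0.021, -1.0]]
force: [-0.6, -0.8, 10.3]
width: 0.0215
```

```bash
python3 go.py .095
```

```text
t 14.95 mouth [0.5442 0.1624 0.094 ] delta tool cm [ 0.01  0.66 -0.12] turn -0.14 zax [ 0.0182  0.0138 -0.9997] F [-0.6 -0.8 10.3] M [-0.02  0.12 -0.02] w 0.0215 j [-55.  24.  46. 105. -21.  58. -77.] v 2.18
```

>>> play_rows(
  gripper=[0,0],
  offset=[
    [0,0.1,0.2],
    [0,0.1,0.2],
  ],
  turn=[0,0],
)

```text
time_s: 15.2
ee_pos: [0.5421, 0.1617, 0.1793]
ee_rot: [[0.248, -0.969, 0.023], [-0.969, -0.248, 0.017], [-0.011, -0.026, -1.0]]
force: [-11.0, -1.0, 37.7]
width: 0.0216
```

```bash
python3 go.py .095; python3 - <<'E'
from h import *
for k in range(4):
    cv2.imwrite(f'pics/w9_{k}.png',camera('wrist')); s=arm.get_state();print(s["time_s"],np.round(s["ee_pos"],4),np.round(s["force"],1),np.round(s["moment"],2))
E
python3 go.py .095
```

```text
t 15.2 mouth [0.5448 0.1626 0.0933] delta tool cm [ 0.01  0.72 -0.19] turn -0.14 zax [ 0.0226  0.0169 -0.9996] F [-11.   -1.   37.7] M [-0.62  3.31  0.  ] w 0.0216 j [-55.  24.  46. 105. -21.  58. -77.] v 1.53
15.25 [0.542  0.1617 0.1793] [-10.5  -2.1  32.6] [-0.52  2.84 -0.01]
15.3 [0.542  0.1617 0.1793] [-9.2 -2.1 31.6] [-0.48  2.68  0.04]
15.35 [0.542  0.1617 0.1793] [-8.5 -1.9 32.5] [-0.55  2.73 -0.  ]
15.4 [0.542  0.1617 0.1793] [-8.7 -1.2 31.3] [-0.58  2.71  0.01]
t 15.4 mouth [0.5447 0.1626 0.0934] delta tool cm [ 0.01  0.71 -0.18] turn -0.15 zax [ 0.0225  0.017  -0.9996] F [-8.7 -1.2 31.3] M [-0.58  2.71  0.01] w 0.0217 j [-55.  24.  46. 105. -21.  58. -77.] v 0.13
```

```bash
python3 - <<'E'
from h import *
i=cv2.imread('pics/w9_3.png')
cv2.imwrite('pics/zw9.png',cv2.resize(i[160:410,265:385],None,fx=2.4,fy=2.4,interpolation=cv2.INTER_CUBIC))
m=camera_model("wrist")
a=np.radians(14.5);c,s=np.cos(a),np.sin(a)
P=lambda x,y,z:proj(m,[.5378+c*x-s*y,.1607+s*x+c*y,.095+z])
j=i.copy()
for z,L in((.125,[(-.02,-.011),(.02,-.011),(.02,.011),(-.02,.011)]),(.079,[(-.018,-.016),(.018,-.016),(.018,.016),(-.018,.016)]),(.022,[(.058,-.005),(.058,.028)])):
    for x,y in L: u,v=P(x,y,z);print(z,x,y,round(u,1),round(v,1));cv2.circle(j,(round(u),round(v)),1,(0,0,255),-1)
for z in (.085,):
    pass
cv2.imwrite('pics/zw9b.png',cv2.resize(j[150:410,255:395],None,fx=2.3,fy=2.3))
E
```

```text
0.125 -0.02 -0.011 351.2 401.1
0.125 0.02 -0.011 352.5 303.9
0.125 0.02 0.011 291.2 303.8
0.125 -0.02 0.011 293.7 400.9
0.079 -0.018 -0.016 357.0 338.6
0.079 0.018 -0.016 358.2 268.2
0.079 0.018 0.016 289.3 268.1
0.079 -0.018 0.016 291.2 338.4
0.022 0.058 -0.005 333.7 169.6
0.022 0.058 0.028 275.9 169.7
```

View pics/zw9b.png

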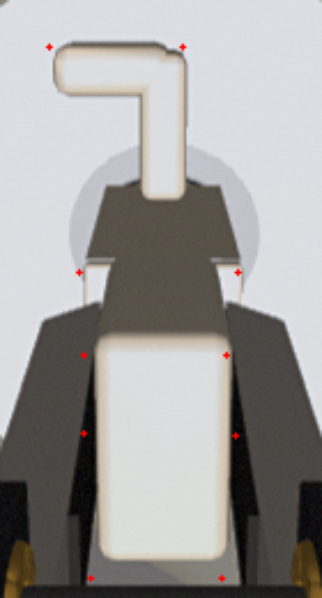

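>>> play_rows(
  gripper=[0],
  offset=[
    [0,0.25,0.2],
  ],
  turn=[0],
)

```text
time_s: 15.52
ee_pos: [0.5412, 0.1614, 0.1793]
ee_rot: [[0.248, -0.968, 0.026], [-0.969, -0.247, 0.019], [-0.012, -0.03, -0.999]]
force: [-1.4, 0.3, 25.6]
width: 0.022
```

```bash
python3 - <<'E'
from h import *
for k in range(6):
    cv2.imwrite(f'pics/w10_{k}.png',camera('scene' if k==5 else 'wrist')); s=arm.get_state();print(s["time_s"],np.round(s["ee_pos"],4),np.round(s["force"],1),np.round(s["moment"],2))
i=cv2.imread('pics/w10_5.png');m=camera_model('scene')
a=np.radians(14.5);c,s=np.cos(a),np.sin(a)
for k,h in enumerate((.095,.105)):
    j=cv2.resize(i[150:250,335:435],None,fx=5.5,fy=5.5,interpolation=cv2.INTER_CUBIC)
    for x,y,z in((.02,-.011,.125),(.02,.011,.125),(-.02,-.011,.125),(.018,-.016,.079),(.018,.016,.079),(.058,.028,.022),(-.058,-.028,.022)):
        u,v=proj(m,[.5378+c*x-s*y,.1607+s*x+c*y,h+z]);cv2.circle(j,(round((u-335+.5)*5.5),round((v-150+.5)*5.5)),3,(0,0,255),-1)
    cv2.imwrite(f'pics/s10_{k}.png',j)
E
python3 go.py .095
```

```text
15.575 [0.5412 0.1614 0.1793] [-2.1  0.6 25.3] [-0.01  0.66 -0.  ]
15.625 [0.5413 0.1614 0.1793] [-2.8 -0.2 25.8] [-0.17  0.8   0.01]
15.675 [0.5413 0.1614 0.1793] [-2.5 -0.3 25.4] [-0.16  0.85  0.04]
15.725 [0.5413 0.1614 0.1793] [-3.7  0.5 26. ] [-0.13  0.82 -0.01]
15.775 [0.5413 0.1615 0.1793] [-3.7 -0.4 26. ] [-0.15  0.87 -0.06]
15.825 [0.5413 0.1615 0.1793] [-2.6  0.2 26.9] [-0.18  0.85  0.01]
t 15.825 mouth [0.5443 0.1626 0.0934] delta tool cm [ 0.02  0.67 -0.18] turn -0.15 zax [ 0.0261  0.019  -0.9995] F [-2.6  0.2 26.9] M [-0.18  0.85  0.01] w 0.022 j [-55.  24.  46. 105. -21.  58. -77.] v 0.07
```

View pics/s10_0.png

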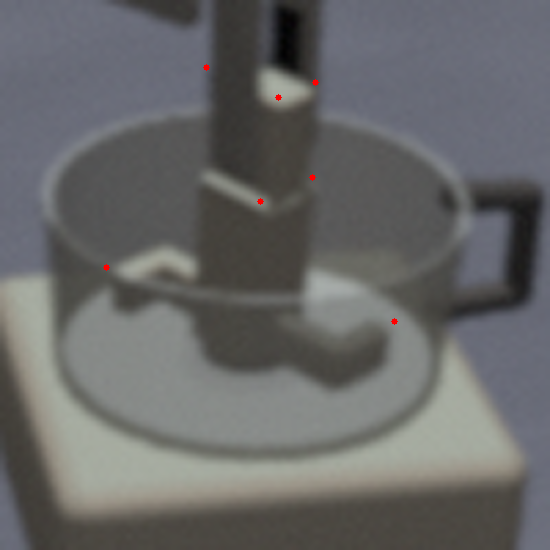

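View pics/s10_1.png

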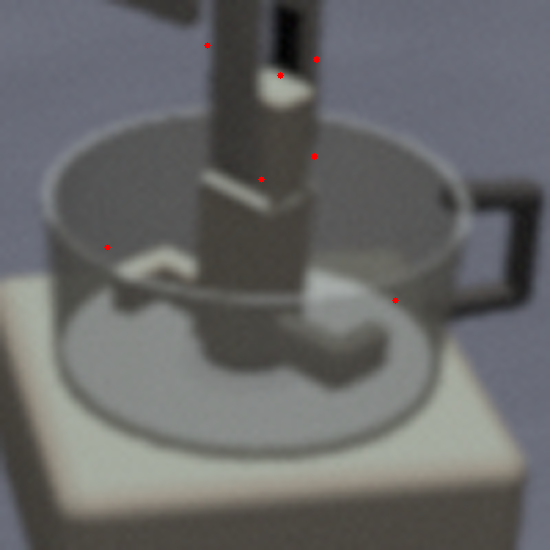

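The camera points predicted for a fully pressed paddle fit the picture. The version with the collar up is about 20 px off. The force is steady at about 26 N, so I'm handing in.

```bash
python3 -c "
from workcell import arm
print(arm.hand_in())"
```

```text
the job is handed in; nothing more can be done
None
```

I picked the paddle up by its flat grip, turned it so its slot met the fins (about 14.5° from world x), and slid it down the shaft onto the spring collar. I handed the job in at about 15.8 s, still gripping the paddle (60 N set) and pressing it down. The hand-in gave no verdict.

**Last checks:**
- **Collar:** the push was steady at about 26 N, well above the 13 N needed to reach the stop. The gripper came to the same low height (0.179 m) each time I pushed harder. The scene picture fits a fully pressed paddle; with the collar up, the predicted points are about 20 px off.
- **At rest:** the arm was practically still (joint speeds at most 0.07 deg/s). The fingers read 22 mm apart, which is the thickness of the grip.
- **Bystanders:** I saw nothing touched or moved, but I did not measure them again at the end.

**What was not perfect:**
- **Hard push:** one push peaked at about 68 N at the wrist, under the 120 N limit. The paddle then slipped a few millimetres in the fingers.
- **Tilt and centring:** a picture taken just before the final adjustment showed the paddle leaning about 0.035 rad and about 1.5 mm off centre at mid height, inside the 0.1 rad and 4 mm limits. I then eased most of the side force (from about 9 N to 3 N) but did not measure the tilt and centring again.

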